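# Move the polishing bars to the bench rack in reverse order

## Task

A left-handed colleague takes over the polishing and works along the row from the other end: move all four polishing bars from the wooden storage tray into the grey bench rack, one per compartment, in reverse order, so that the bar that stood leftmost in the tray stands rightmost in the rack, and so on along the row. Keep the bars upright, set them down rather than drop them, and leave them standing still on the compartment floors.

Things in the scene. Friction and masses are not known exactly. Their poses are not given: they have to be found in the camera images.
- bar_red: Dark red bar of hard polishing wax standing on end, loose, about 0.14 kg: 40 (own x) by 30 (own y) by 60 mm high, plus a worn top that looks up to 5 mm higher; a brown card band round its lower third. Origin: centre of its underside; z up its length. At the start it stands near the middle of the red seat, turned at most 9 degrees from it.
- bar_green: Dark green bar of hard polishing wax standing on end, loose, about 0.14 kg: 40 (own x) by 30 (own y) by 60 mm high, plus a worn top that looks up to 5 mm higher; a brown card band round its lower third. Origin: centre of its underside; z up its length. At the start it stands near the middle of the green seat, turned at most 9 degrees from it.
- bar_white: Ivory white bar of hard polishing wax standing on end, loose, about 0.14 kg: 40 (own x) by 30 (own y) by 60 mm high, plus a worn top that looks up to 5 mm higher; a brown card band round its lower third. Origin: centre of its underside; z up its length. At the start it stands near the middle of the white seat, turned at most 9 degrees from it.
- bar_blue: Dark blue bar of hard polishing wax standing on end, loose, about 0.14 kg: 40 (own x) by 30 (own y) by 60 mm high, plus a worn top that looks up to 5 mm higher; a brown card band round its lower third. Origin: centre of its underside; z up its length. At the start it stands near the middle of the blue seat, turned at most 9 degrees from it.
- seat_red: The dark red shallow open seat, fixed on the storage tray, in which the red bar stands at the start: 68 (x) by 56 (y) by 12 mm high, walls and floor 4 mm thick, so the bar's underside is 4 mm above its origin. Origin: centre of its underside, 8 mm above the bench. The four seats stand side by side in the tray, 60 mm apart, in an order that changes from start to start; axes as the tray's.
- seat_green: The dark green shallow open seat, fixed on the storage tray, in which the green bar stands at the start: 68 (x) by 56 (y) by 12 mm high, walls and floor 4 mm thick, so the bar's underside is 4 mm above its origin. Origin: centre of its underside, 8 mm above the bench. The four seats stand side by side in the tray, 60 mm apart, in an order that changes from start to start; axes as the tray's.
- seat_white: The ivory white shallow open seat, fixed on the storage tray, in which the white bar stands at the start: 68 (x) by 56 (y) by 12 mm high, walls and floor 4 mm thick, so the bar's underside is 4 mm above its origin. Origin: centre of its underside, 8 mm above the bench. The four seats stand side by side in the tray, 60 mm apart, in an order that changes from start to start; axes as the tray's.
- seat_blue: The dark blue shallow open seat, fixed on the storage tray, in which the blue bar stands at the start: 68 (x) by 56 (y) by 12 mm high, walls and floor 4 mm thick, so the bar's underside is 4 mm above its origin. Origin: centre of its underside, 8 mm above the bench. The four seats stand side by side in the tray, 60 mm apart, in an order that changes from start to start; axes as the tray's.
- storage_tray: Storage tray: light wooden board 88 (x) by 270 (y) mm, fixed to the bench, carrying the four coloured seats in a row along its y, at y = -90, -30, +30, +90 mm. Its end walls are 18 mm high. Origin: centre of its underside, on the bench. x points away from the robot, y to the left as seen from the robot, within about 17 degrees. It may lie to the left or to the right of the bench rack.
- bench_rack: Bench rack: grey sheet-metal rack, fixed to the bench, empty at the start, 74 (x) by 250 (y) by 18 mm high, with a row of four open compartments along its y, centred at x = 0, y = -90, -30, +30, +90 mm. Each is 64 mm (x) by about 54 mm (y) inside; floor 6 mm and wall tops 18 mm above the origin. Origin: centre of its underside, on the bench. x points away from the robot, y to the left as seen from the robot, within about 17 degrees.

How it is judged:
By the outcome, as a careful person would: the job done as asked, in the order asked, and still so for the second after the job is handed in, with the robot touching nothing.
It also fails if it takes over 115 s, if anything falls off the work surface, if the arm or the gripper's body presses on something with over 40 N, if the wrist force passes 120 N, or if a joint passes its speed limit or range.

## Robot

A 6-joint arm with a two-finger parallel gripper is mounted at the origin on the work surface. World frame = base frame: x ahead of the robot, y to its left, z up, the work surface at z = 0. Lengths are in m, angles in rad, forces in N, time in s.
With the tool pointing down it reaches from about 0.375 to 0.825 m from the base axis. Payload 5.5 kg.
Tool frame: the origin (TCP) lies on the centre line of the jaws, within the pads' length; the fingertips stand 11 mm ahead of it and the grasp point (between the pads) lies 8 mm behind it; z points along the fingers, x is the direction in which the jaws open and shut, and the axes are right-handed (so a half turn about z gives the same grasp; the last joint's range is limited). The gripper opens to 85 mm and grips with 20 to 120 N. Pads are 22 mm wide; open, the fingers measure 114 mm over their backs; the gripper's body (76 mm by 85 mm) begins 54 mm behind the grasp point. The pads swing forward as they close: fully open they stand 13 mm farther back than shut.
Start: joints at [1.199, 0.314, -0.047, 1.21, 0, 1.571], TCP at [0.218, 0.559, 0.242] pointing down, gripper open.
Joint ranges: [-2.67, 2.67], [-0.69, 1.73], [-1.03, 1.25], [-2.08, 2.16], [-1.42, 1.45], [-3.14, 3.14]. Speed limits (rad/s): [2.39, 2.39, 3.01, 3.14, 3.14, 3.14].

## Interface

Orientations are given as a unit quaternion [w, x, y, z].
In Python, from station import manip, solver, imaging, workorder, models gives the robot as it stands. The module is installed in compiled form; this text tells all that it offers. Calls block until the motion is done:
- manip.reach(position, orientation): joint-space move of the TCP to a pose.
- manip.line_to(position, rot=None, v=0.15, force_limit=None): straight line of the TCP; rot=None keeps the orientation; v is the mean speed in m/s. With force_limit (N) it stops when the force on the tool has changed by that much, and returns True; else False.
- manip.move_j(angles): joint-space move.
- manip.ungrasp() and manip.grab(squeeze=None): open the fingers fully, or close them until they stop; squeeze is the grip in N (None keeps the last).
- manip.dwell(seconds).
- solver.ik(position, orientation): joint angles nearest the present ones, or None.
- manip.state(): the state.
- imaging.grab_frame(name): name is "side" or "top"; returns a dict with "pixels" (400x640x3 uint8, red, green, blue), "fx", "fy", "cx", "cy" (pixels), "R" (3x3) and "t" (3): a world point X has camera coordinates R X + t. Camera axes: x right, y down, z forward; pixel columns grow to the right and rows downward; lengths in m; the calibration is good to about 2 mm. A picture is of the moment at which its call begins. There is no depth.
A pose or a line that the arm cannot do raises manip.IKError and nothing moves.
- workorder.job_done(): hands the job in, once; it reports no verdict.
Trained networks look in a picture, given as the dict that the camera call returned (one of the last four; its "shot" number tells which), for a name from the list of things; names that differ only in an ending like _2 or _b are one class to them, and where a whole thing is asked for, a point or a joint stands for the part that bears it (a point fixed in the world has none). Each returns a list of dicts, best first, with "confidence" (0 to 1); they miss things now and then, are a little off and sometimes report something else, mostly with a low value. They report only what shows in the picture. A call takes as long as a camera call.
- models.spot_in(picture, label): "point" ([column, row] in pixels, amid what is visible of it).
The state is a dict: "clock": time; "joint_positions": joint angles; "joint_velocities": joint speeds; "tau": joint torques, N m; "eef_pos": TCP position; "eef_rot": TCP orientation; "ft_force": force on the tool from outside, world axes, zero at the start; "moment": the same for the moment, N m; "grip_width": finger opening in m.
Only numpy, scipy, OpenCV 4.12 (cv2) and the standard library are available. Lean on these libraries where they do the work, as an engineer would, in place of code of your own. Each camera call takes 0.05 s, during which the arm holds its last target.

## Working session

There is one attempt and no reset: what is moved stays moved. The work goes in short steps, each a Python script; the robot and the scene stay as the last script left them, time stands still between calls to the robot, and variables do not carry over. Pictures are saved under pics/ and viewed, and the job is handed in when it is done.

```bash
mkdir -p pics; python3 - <<'E'
from station import manip, solver, imaging, workorder, models
import cv2
for n in ("top","side"):
    p=imaging.grab_frame(n)
    cv2.imwrite(f"pics/{n}0.png",p["pixels"][:,:,::-1])
    print(n,p["fx"],p["fy"],p["cx"],p["cy"],p["R"],p["t"])
    for l in ["bar_red","bar_green","bar_white","bar_blue","seat_red","seat_green","seat_white","seat_blue","storage_tray","bench_rack"]:
        print(l,[( [round(float(v)) for v in d["point"]],round(d["confidence"],2)) for d in models.spot_in(p,l)][:3])
print(manip.state())
E
```

```text
top 377.5104044819852 377.5104044819852 320.6945429493714 195.4649368090531 [[-0.00494031 -0.99940612 -0.03410294]
 [-0.99880164  0.00659215 -0.04849561]
 [ 0.04869162  0.03382248 -0.99824104]] [0.01701428 0.52427398 0.77888714]
bar_red []
bar_green [([473, 209], 0.72)]
bar_white [([382, 190], 0.65), ([426, 203], 0.2)]
bar_blue [([442, 201], 0.89), ([475, 206], 0.71)]
seat_red [([404, 198], 0.56)]
seat_green [([458, 215], 0.93), ([472, 206], 0.47)]
seat_white [([372, 191], 0.74), ([413, 197], 0.19)]
seat_blue [([431, 200], 0.63)]
storage_tray [([416, 216], 0.71)]
bench_rack [([461, 215], 0.74), ([240, 193], 0.65)]
side 393.7930694647574 393.7930694647574 323.47659110266585 199.9448840935594 [[ 0.99943177 -0.03318399  0.00591324]
 [-0.01204348 -0.51541251 -0.85685757]
 [ 0.03148171  0.85629946 -0.51551929]] [-0.51926779  0.05855433  0.96100712]
bar_red [([327, 242], 0.85)]
bar_green [([317, 290], 0.9)]
bar_white []
bar_blue []
seat_red [([339, 258], 0.61)]
seat_green [([313, 306], 0.57)]
seat_white []
seat_blue [([338, 279], 0.75)]
storage_tray [([316, 315], 0.56)]
bench_rack [([324, 184], 0.61)]
{'clock': 1.1, 'joint_positions': array([ 1.19900530e+00,  3.13531354e-01, -4.70980468e-02,  1.21020964e+00,
        3.74253480e-08,  1.57078812e+00]), 'joint_velocities': array([-1.24095843e-03, -6.80174774e-04, -1.79189145e-04,  2.73821505e-05,
       -1.61310795e-03, -4.92655208e-04]), 'tau': array([-4.40847616e-04, -5.39470375e+01,  3.40059936e+01,  1.52383949e-03,
       -1.91494591e-04, -6.19470384e-06]), 'eef_pos': array([0.21796756, 0.55899862, 0.24228154]), 'eef_rot': array([ 1.20357080e-05,  8.25614024e-01,  5.64235308e-01, -1.76446548e-05]), 'ft_force': array([-0.35037252,  0.09788828,  0.39474508]), 'moment': array([ 0.0577898 , -0.01060349,  0.02546733]), 'grip_width': 0.08568566679733348}
```

View pics/top0.png

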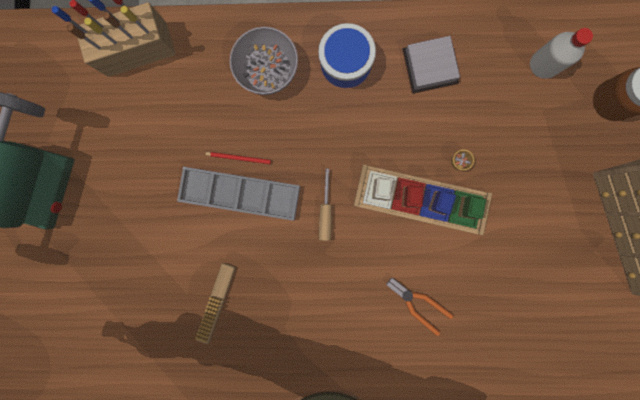

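View pics/side0.png

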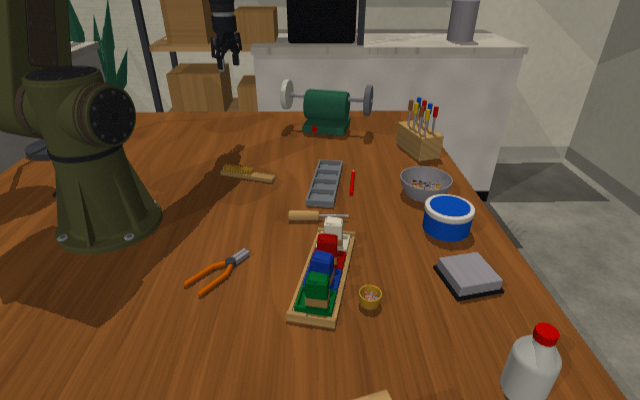

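```bash
python3 - <<'E'
import cv2
a=cv2.imread("pics/top0.png")
cv2.imwrite("pics/top0z.png",cv2.resize(a[150:260,345:505],None,fx=5,fy=5,interpolation=cv2.INTER_CUBIC))
cv2.imwrite("pics/top0r.png",cv2.resize(a[150:250,170:330],None,fx=5,fy=5,interpolation=cv2.INTER_CUBIC))
E
```

```text
(no output)
```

View pics/top0z.png

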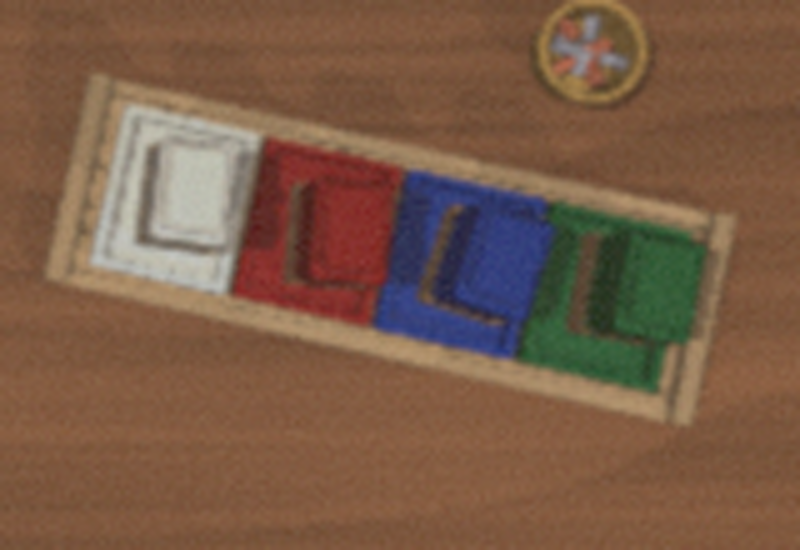

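View pics/top0r.png

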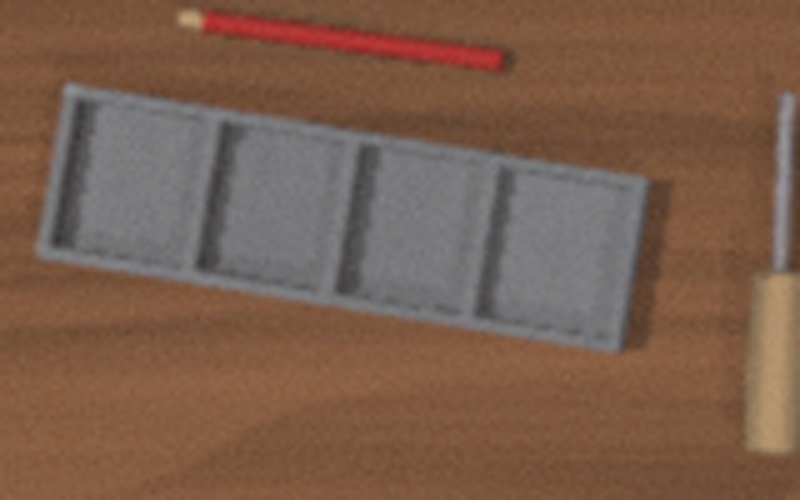

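The top view (left = +y) shows the rack at about (240,193) and the tray at about (424,200). Tray order from the left is white, red, blue, green, so the rack from the left has to be green, blue, red, white. Next I'll fit the poses and overlay the models.

```bash
cat > h.py <<'E'
import numpy as np, cv2, pickle
from scipy.optimize import least_squares
def proj(c,X):
    X=np.atleast_2d(X); q=X@np.array(c["R"]).T+np.array(c["t"])
    return np.c_[c["fx"]*q[:,0]/q[:,2]+c["cx"],c["fy"]*q[:,1]/q[:,2]+c["cy"]]
def back(c,uv,z):
    uv=np.atleast_2d(uv).astype(float); d=np.c_[(uv[:,0]-c["cx"])/c["fx"],(uv[:,1]-c["cy"])/c["fy"],np.ones(len(uv))]@np.array(c["R"])
    o=-np.array(c["R"]).T@np.array(c["t"]); return o+d*((z-o[2])/d[:,2])[:,None]
def tf(p,L):
    L=np.atleast_2d(L).astype(float); c,s=np.cos(p[2]),np.sin(p[2])
    return np.c_[p[0]+c*L[:,0]-s*L[:,1],p[1]+s*L[:,0]+c*L[:,1],L[:,2]]
def fit(c,L,uv,p0):
    r=least_squares(lambda p:(proj(c,tf(p,L))-uv).ravel(),p0); return r.x,r.fun
def rect(a,b,z,cx=0,cy=0): return np.array([[cx+a/2,cy+b/2,z],[cx+a/2,cy-b/2,z],[cx-a/2,cy-b/2,z],[cx-a/2,cy+b/2,z]])
E
python3 - <<'E'
from station import imaging
from h import *
P={n:imaging.grab_frame(n) for n in("top","side")}
pickle.dump(P,open("P0.pkl","wb"))
c=P["top"]
rk=np.array([[67,88],[648,178],[625,350],[40,258]])/5+[170-.4,150-.4]
tr=np.array([[92,75],[735,213],[690,425],[47,280]])/5+[345-.4,150-.4]
pr,f=fit(c,rect(.074,.250,.018),rk,[.5,.2,0]); print(pr,f.round(1))
pt,f=fit(c,rect(.088,.270,.018),tr,[.5,-.15,0]); print(pt,f.round(1))
pickle.dump((pr,pt),open("poses.pkl","wb"))
def draw(im,c,S,off,X,col):
    uv=((proj(c,X)-off+.5)*S-.5)
    cv2.polylines(im,[np.round(uv).astype(int)],True,col,1)
def view(n,x0,y0,x1,y1,S,fn,tilt=0):
    c=P[n]; im=cv2.resize(c["pixels"][y0:y1,x0:x1,::-1],None,fx=S,fy=S,interpolation=cv2.INTER_CUBIC); o=np.array([x0,y0])
    draw(im,c,S,o,tf(pr,rect(.074,.25,.018)),(0,255,255))
    for y in(-.09,-.03,.03,.09):
        draw(im,c,S,o,tf(pr,rect(.064,.054,.006,0,y)),(0,255,0))
        draw(im,c,S,o,tf(pt,rect(.068,.056,.020,0,y)),(255,255,0))
        draw(im,c,S,o,tf(pt,rect(.04,.03,.012,0,y)),(0,255,0))
        draw(im,c,S,o,tf(pt,rect(.04,.03,.072,0,y)),(255,0,255))
    draw(im,c,S,o,tf(pt,rect(.088,.27,.018)),(0,255,255))
    cv2.imwrite(fn,im)
view("top",350,160,500,240,5,"pics/a1.png")
view("top",172,160,305,225,6,"pics/a2.png")
view("side",280,210,365,330,5,"pics/a3.png")
view("side",300,155,350,210,8,"pics/a4.png")
E
```

```text
[ 0.53001312  0.18713156 -0.15877932] [ 0.3 -0.2  0.4 -0.4 -0.5  0.2 -0.2  0.4]
[ 0.51523622 -0.19606086 -0.22563684] [-0.2 -0.2  0.1  0.3  0.4 -0.2 -0.3  0. ]
```

View pics/a1.png

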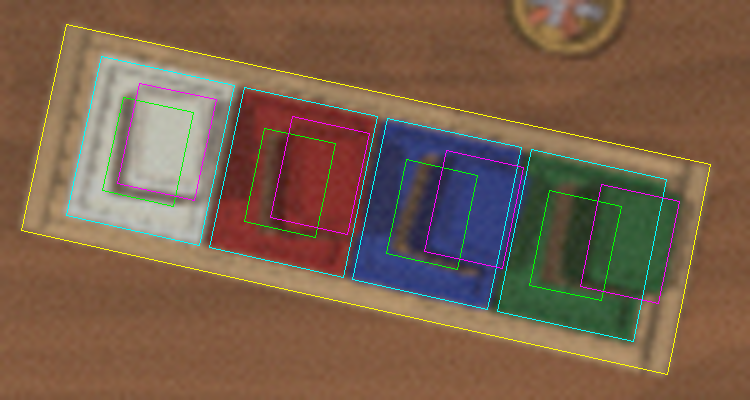

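View pics/a2.png

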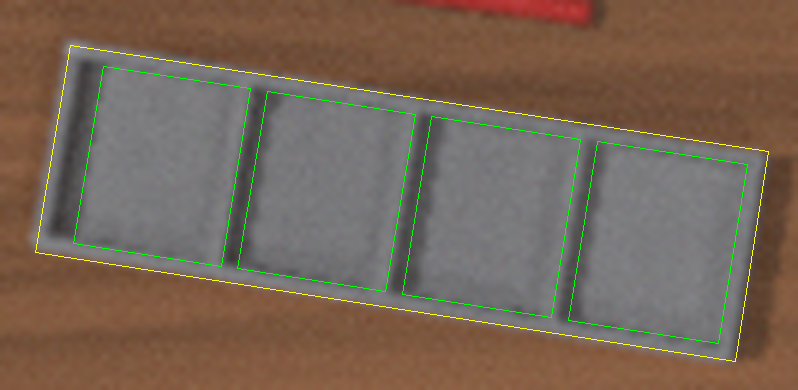

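View pics/a3.png

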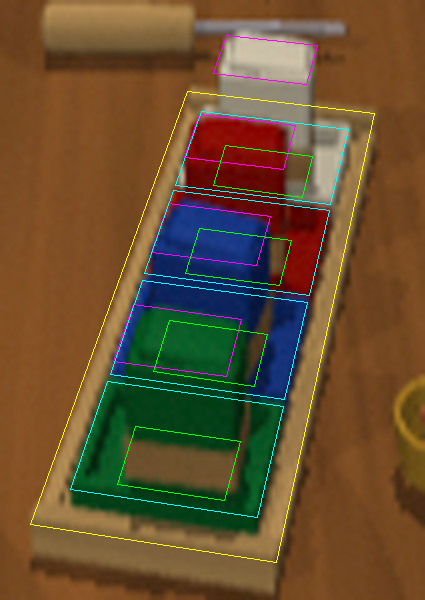

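View pics/a4.png

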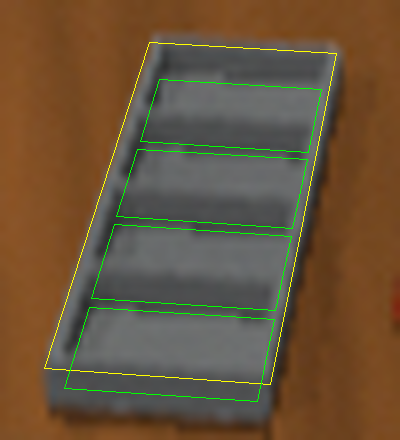

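The rack and tray fits are good, with residuals of about 0.5 px, and both views agree to about 2 mm. The bars still need their own poses, so I'll zoom in on each.

```bash
cat > zoom.py <<'E'
from h import *
P=pickle.load(open("P0.pkl","rb")); pr,pt=pickle.load(open("poses.pkl","rb"))
def tile(n,y,S,w,h):
    c=P[n]; ctr=proj(c,tf(pt,[[0,y,.035]]))[0]; x0,y0=(ctr-[w/2,h/2]).astype(int)
    im=c["pixels"][y0:y0+h,x0:x0+w,::-1].astype(float)
    im=255*(im/255)**.6
    im=cv2.resize(im.clip(0,255).astype(np.uint8),None,fx=S,fy=S,interpolation=cv2.INTER_CUBIC)
    for k in range(0,w,5): cv2.putText(im,str(x0+k),(int(k*S),8),0,.3,(255,255,255),1); cv2.line(im,(int((k+.5)*S),10),(int((k+.5)*S),14),(255,255,255),1)
    for k in range(0,h,5): cv2.putText(im,str(y0+k),(0,int((k+.5)*S)+3),0,.3,(255,255,255),1)
    return im
if __name__=="__main__":
    cv2.imwrite("pics/zt.png",np.vstack([np.hstack([tile("top",.09,10,40,30),tile("top",.03,10,40,30)]),np.hstack([tile("top",-.03,10,40,30),tile("top",-.09,10,40,30)])]))
    cv2.imwrite("pics/zs.png",np.vstack([np.hstack([tile("side",.09,8,40,36),tile("side",.03,8,40,36)]),np.hstack([tile("side",-.03,8,40,36),tile("side",-.09,8,40,36)])]))
E
python3 zoom.py
```

```text
(no output)
```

View pics/zt.png

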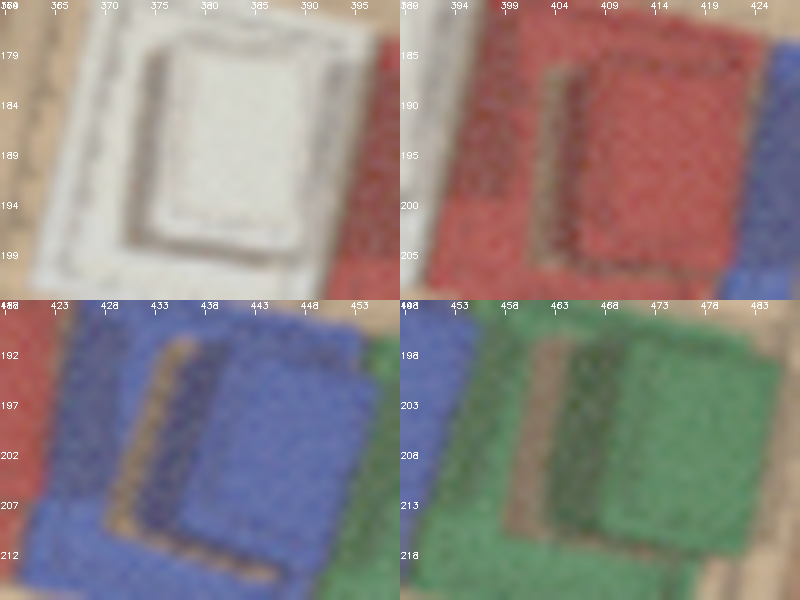

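View pics/zs.png

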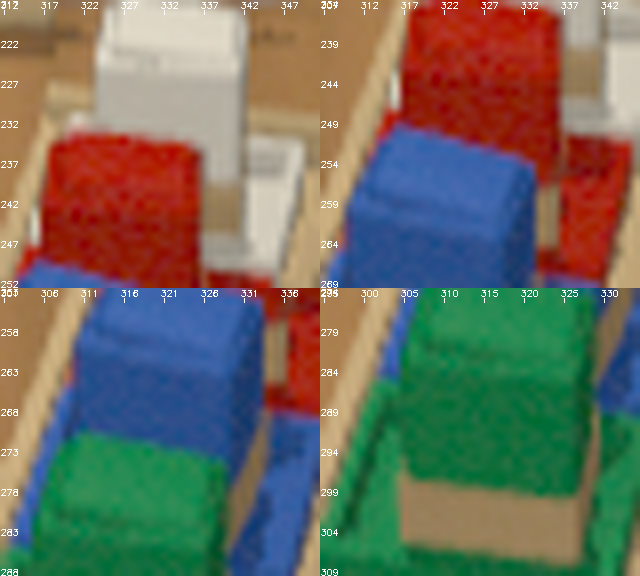

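```bash
cat > bars.py <<'E'
from zoom import *
c=P["top"]
px={"white":(.09,[[375,178.5],[371.7,198.2]]),"red":(.03,[[403.5,186],[401.2,205.7]]),
"blue":(-.03,[[435.3,190.3],[427.8,209.5]]),"green":(-.09,[[461,196.3],[457.7,216]])}
B={}
for k,(y,uv) in px.items():
    s=tf(pt,[[0,y,0]])[0]
    p,f=fit(c,np.array([[.02,.015,.012],[-.02,.015,.012]]),np.array(uv),[s[0],s[1],pt[2]])
    B[k]=p; d=p[:2]-s[:2]; R=np.array([[np.cos(pt[2]),np.sin(pt[2])],[-np.sin(pt[2]),np.cos(pt[2])]])
    print(k,p.round(4),"off mm",(R@d*1000).round(1),"dyaw",np.degrees(p[2]-pt[2]).round(1),f.round(2))
pickle.dump(B,open("bars.pkl","wb"))
def tile2(n,k,S,w,h):
    y=px[k][0]; cc=P[n]; ctr=proj(cc,tf(pt,[[0,y,.035]]))[0]; o=(ctr-[w/2,h/2]).astype(int)
    im=tile(n,y,S,w,h)
    for z,col in((.012,(0,255,255)),(.032,(0,165,255)),(.072,(255,0,255))):
        uv=(proj(cc,tf(B[k],rect(.04,.03,z)))-o+.5)*S-.5
        cv2.polylines(im,[np.round(uv).astype(int)],True,col,1)
    return im
for n,S,h in(("top",10,30),("side",8,36)):
    T=[tile2(n,k,S,40,h) for k in px]
    cv2.imwrite(f"pics/b_{n}.png",np.vstack([np.hstack(T[:2]),np.hstack(T[2:])]))
E
python3 bars.py
```

```text
white [ 0.536  -0.1111 -0.1764] off mm [ 1.2 -2.5] dyaw 2.8 [-0.08  0.45  0.08 -0.45]
red [ 0.5206 -0.1712 -0.1303] off mm [-0.4 -4.6] dyaw 5.5 [-0.04  0.34  0.04 -0.34]
blue [ 0.508  -0.2304 -0.3862] off mm [ 0.6 -5. ] dyaw -9.2 [-0.26  0.67  0.26 -0.67]
green [ 0.4976 -0.288  -0.1857] off mm [ 3.4 -3.6] dyaw 2.3 [-0.06  0.35  0.06 -0.35]
```

View pics/b_top.png

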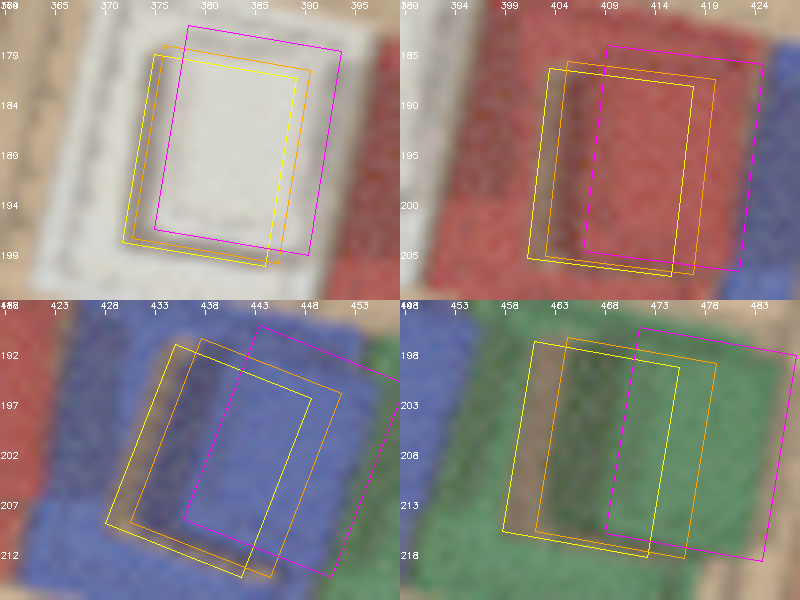

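View pics/b_side.png

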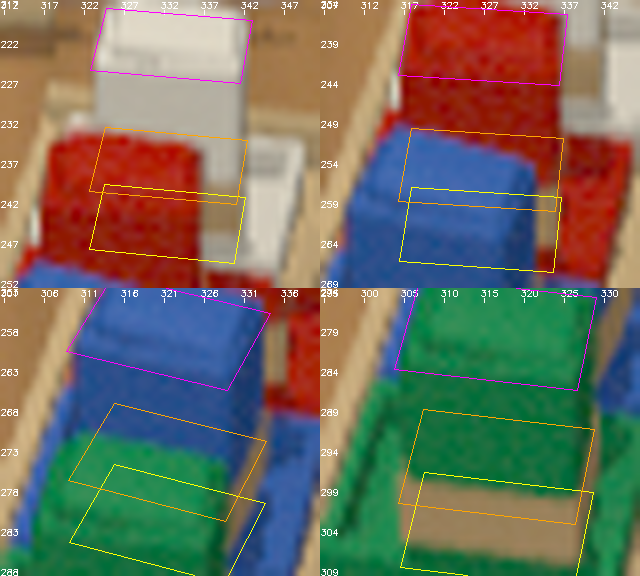

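The overlays fit to about 2 mm, and both views suggest shifting the bars roughly 1.5 mm towards +y. I'll do the white bar first and check it.

```bash
cat > mv.py <<'E'
from station import manip, solver, imaging, workorder, models
from h import *
pr,pt=pickle.load(open("poses.pkl","rb")); B=pickle.load(open("bars.pkl","rb"))
B["blue"][2]=pt[2]-np.radians(8.5)
for k in B: B[k][1]+=.0015
SLOT=dict(white=-.09,red=-.03,blue=.03,green=.09)
ZG=.042
def quat(y): return np.array([0,np.cos(y/2),np.sin(y/2),0])
def st(tag):
    s=manip.state(); print(tag,"t",round(s["clock"],1),"pos",s["eef_pos"].round(4),"F",s["ft_force"].round(1),"w",round(s["grip_width"],4))
    return s
def pick(k):
    x,y,a=B[k]
    manip.reach([x,y,.13],quat(a)); manip.line_to([x,y,ZG],v=.12); st("over")
    manip.grab(40); s=st("grip "+k)
    if not .035<s["grip_width"]<.045: print("BAD GRIP"); return False
    manip.line_to([x,y,.14],v=.12); st("lift"); return True
def place(k):
    x,y,_=tf(pr,[[0,SLOT[k],0]])[0]; a=pr[2]
    manip.reach([x,y,.12],quat(a)); manip.line_to([x,y,.05],v=.12)
    h=manip.line_to([x,y,ZG-.009],v=.025,force_limit=5); s=st(f"down hit={h}")
    st("w"); manip.ungrasp(); manip.line_to([x,y,.13],v=.12); st("off")
E
python3 - <<'E'
from mv import *
if pick("white"):
    c=imaging.grab_frame("side"); cv2.imwrite("pics/c_lift.png",c["pixels"][:,:,::-1])
    place("white")
    for n in("top","side"):
        c=imaging.grab_frame(n); cv2.imwrite(f"pics/c_{n}.png",c["pixels"][:,:,::-1])
E
```

```text
over t 4.7 pos [ 0.5366 -0.1096  0.0426] F [ 0.   0.4 -0. ] w 0.0854
grip white t 5.2 pos [ 0.5364 -0.1096  0.0426] F [-0.6 -0.2  5.3] w 0.0396
lift t 6.2 pos [ 0.5353 -0.1094  0.1391] F [-0.6  0.  -1.4] w 0.0393
down hit=True t 8.4 pos [0.5158 0.0983 0.0365] F [-0.7 -0.4  4.3] w 0.0393
w t 8.4 pos [0.5158 0.0983 0.0365] F [-0.7 -0.4  4.3] w 0.0393
off t 9.8 pos [0.5152 0.0982 0.1293] F [-0.5 -0.7 -0.4] w 0.085
```

```bash
python3 - <<'E'
import cv2,numpy as np
a=cv2.imread("pics/c_top.png")[140:260,160:320];b=cv2.imread("pics/c_side.png")[130:250,240:400];d=cv2.imread("pics/c_lift.png")[130:330,260:400]
z=lambda i,s:cv2.resize(i,None,fx=s,fy=s,interpolation=cv2.INTER_CUBIC)
L=z(d,2.8)
R=np.vstack([z(a,2.3),z(b,2.3)]);h=min(len(L),len(R))
cv2.imwrite("pics/c.png",np.hstack([L[:h],R[:h]]))
E
```

```text
(no output)
```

View pics/c.png

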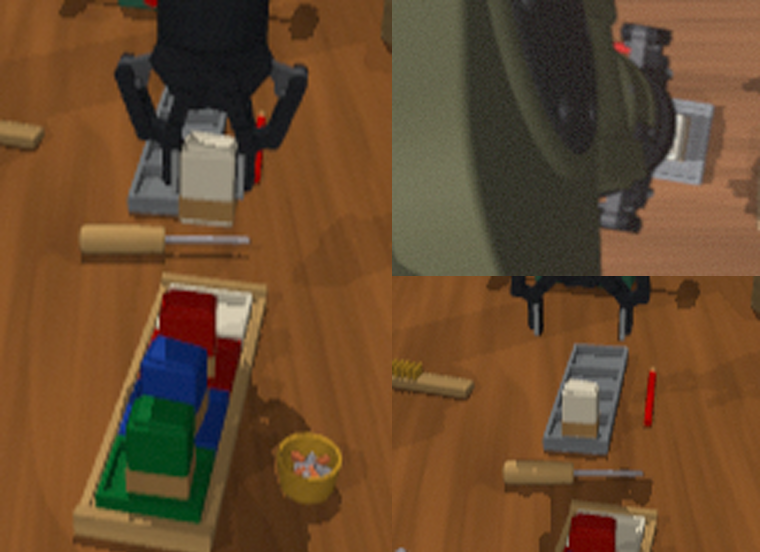

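White was held square, and contact came at the expected height. It now stands upright in the rightmost compartment, around side-view (325,183). Red is next.

```bash
cat > one.py <<'E'
import sys
from mv import *
k=sys.argv[1]
if pick(k):
    d=imaging.grab_frame("side")["pixels"]; place(k)
    b=imaging.grab_frame("side")["pixels"]
    z=lambda i:cv2.resize(i[:,:,::-1],None,fx=2.8,fy=2.8,interpolation=cv2.INTER_CUBIC)
    cv2.imwrite(f"pics/d_{k}.png",np.hstack([z(d[130:330,260:400]),z(b[130:330,260:400])]))
E
python3 one.py red
```

```text
over t 11.8 pos [ 0.5212 -0.1696  0.0426] F [-0.4 -0.4  0.1] w 0.0856
grip red t 12.3 pos [ 0.5209 -0.1699  0.0426] F [-1.6 -0.2  5.2] w 0.0397
lift t 13.3 pos [ 0.5199 -0.1695  0.1391] F [ 0.4  0.4 -1.7] w 0.0397
down hit=True t 15.9 pos [0.5252 0.1576 0.0365] F [ 0.5 -0.4  4.2] w 0.0393
w t 15.9 pos [0.5252 0.1576 0.0365] F [ 0.5 -0.4  4.2] w 0.0393
off t 17.3 pos [0.5247 0.1574 0.1293] F [-0.4 -0.5  0.1] w 0.0855
```

View pics/d_red.png

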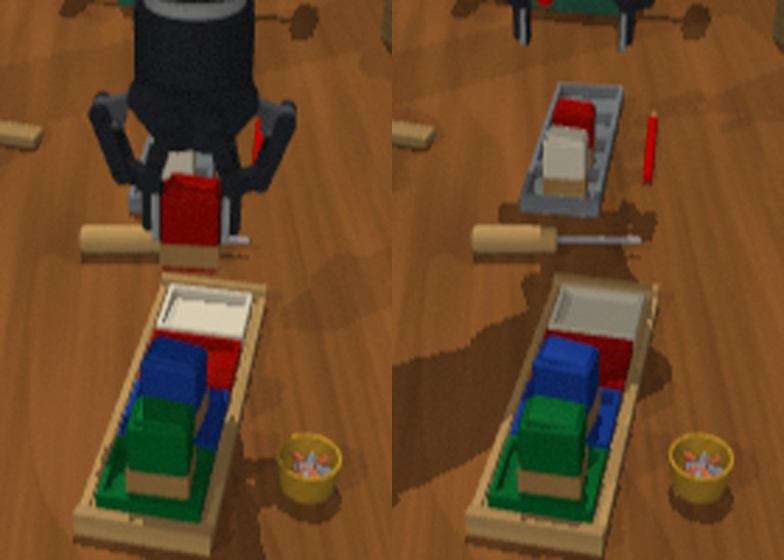

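Red stands upright behind white, and blue and green haven't moved. Blue is next.

```bash
python3 one.py blue
```

```text
over t 19.7 pos [ 0.5086 -0.2289  0.0426] F [-0.2 -0.7  0.2] w 0.0853
grip blue t 20.2 pos [ 0.5084 -0.2291  0.0426] F [-0.2  0.3  5.6] w 0.0398
lift t 21.1 pos [ 0.5074 -0.2286  0.1391] F [-1.1  0.1 -1.5] w 0.0396
down hit=True t 24.1 pos [0.5347 0.2168 0.0365] F [ 0.5 -0.9  4.5] w 0.0395
w t 24.1 pos [0.5347 0.2168 0.0365] F [ 0.5 -0.9  4.5] w 0.0395
off t 25.6 pos [0.5342 0.2165 0.1293] F [-0.1 -0.2  0.4] w 0.0852
```

View pics/d_blue.png

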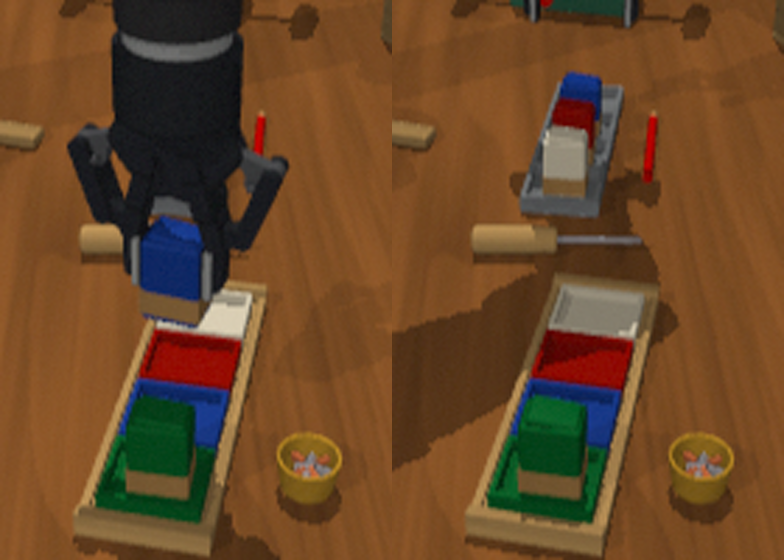

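Blue stands behind red, and green hasn't moved. I'll move green, then park the arm clear for a final look.

```bash
python3 one.py green; python3 - <<'E'
from mv import *
x,y,_=tf(pr,[[0,.09,0]])[0]
manip.line_to([x,y,.22],v=.15)
manip.reach([.45,-.3,.25],quat(-.59)); st("park"); manip.dwell(.5)
c=imaging.grab_frame("top"); s=imaging.grab_frame("side")
for n,p in(("top",c),("side",s)):
    for k in SLOT: print(n,k,[(np.round(d["point"]).tolist(),round(d["confidence"],2)) for d in models.spot_in(p,"bar_"+k)][:2])
def ov(c,x0,y0,x1,y1,S):
    im=cv2.resize(c["pixels"][y0:y1,x0:x1,::-1],None,fx=S,fy=S,interpolation=cv2.INTER_CUBIC)
    return im
cv2.imwrite("pics/e_top.png",ov(c,172,150,305,225,6)); cv2.imwrite("pics/e_side.png",ov(s,280,140,380,215,8))
E
```

```text
over t 28.3 pos [ 0.4982 -0.2867  0.0426] F [ 0.9 -0.1 -0.1] w 0.0858
grip green t 28.8 pos [ 0.498  -0.2868  0.0426] F [-0.6  0.5  4.7] w 0.0396
lift t 29.8 pos [ 0.497  -0.2861  0.1391] F [-0.5  0.2 -1.1] w 0.0397
down hit=True t 33.2 pos [0.5442 0.276  0.0365] F [-1.2  0.2  4.7] w 0.0396
w t 33.2 pos [0.5442 0.276  0.0365] F [-1.2  0.2  4.7] w 0.0396
off t 34.6 pos [0.5437 0.2757 0.1292] F [ 0.2 -0.2  0.4] w 0.0854
park t 37.5 pos [ 0.4505 -0.2993  0.2499] F [ 0.4  0.2 -0.1] w 0.0854
top white [([276.0, 204.0], 0.59)]
top red [([251.0, 199.0], 0.72), ([239.0, 199.0], 0.26)]
top blue [([222.0, 188.0], 0.88)]
top green [([195.0, 185.0], 0.72)]
side white [([330.0, 189.0], 0.44)]
side red []
side blue [([326.0, 256.0], 0.72)]
side green []
```

View pics/e_top.png

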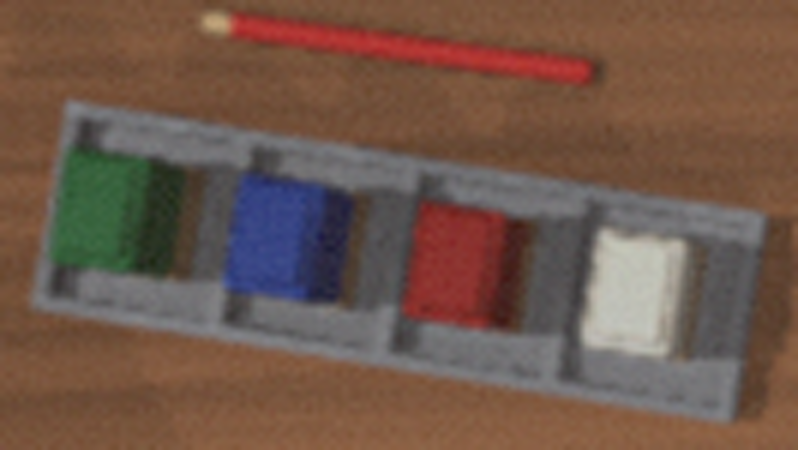

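View pics/e_side.png

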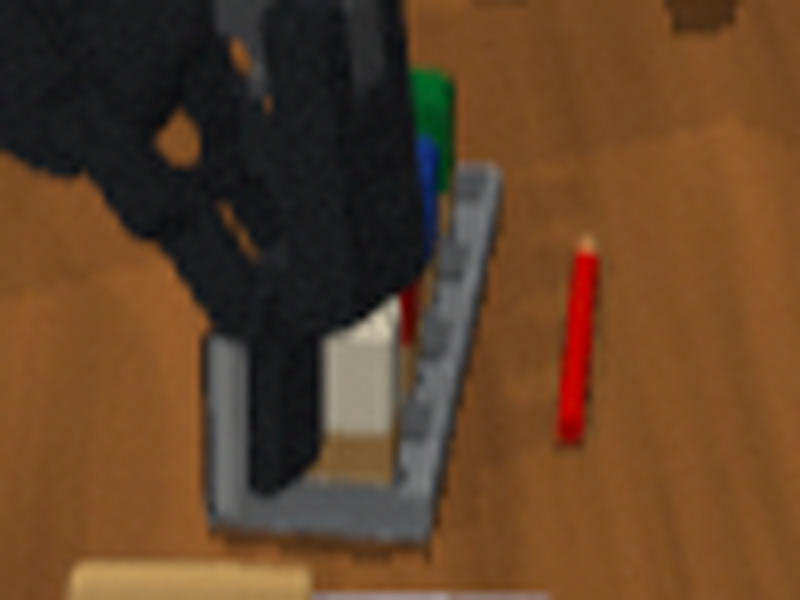

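The top view shows green, blue, red and white from left to right, all standing. The arm blocks the side view, so I'll park it elsewhere and overlay where the bars should be.

```bash
python3 - <<'E'
from mv import *
manip.reach([.2,-.45,.3],quat(-1.15)); st("park"); manip.dwell(.3)
c=imaging.grab_frame("top"); s=imaging.grab_frame("side")
def ov(c,x0,y0,x1,y1,S):
    im=cv2.resize(c["pixels"][y0:y1,x0:x1,::-1],None,fx=S,fy=S,interpolation=cv2.INTER_CUBIC)
    for y in SLOT.values():
        for z,col in((.006,(0,255,255)),(.066,(255,0,255))):
            uv=(proj(c,tf(pr,rect(.04,.03,z,0,y)))-[x0,y0]+.5)*S-.5
            cv2.polylines(im,[np.round(uv).astype(int)],True,col,1)
        uv=(proj(c,tf(pr,rect(.064,.054,.006,0,y)))-[x0,y0]+.5)*S-.5
        cv2.polylines(im,[np.round(uv).astype(int)],True,(0,255,0),1)
    return im
cv2.imwrite("pics/f_top.png",ov(c,172,150,305,225,6)); cv2.imwrite("pics/f_side.png",ov(s,285,140,365,215,8))
E
```

```text
park t 39.6 pos [ 0.2007 -0.4497  0.2998] F [ 0.7 -0.5  0.8] w 0.0851
```

View pics/f_top.png

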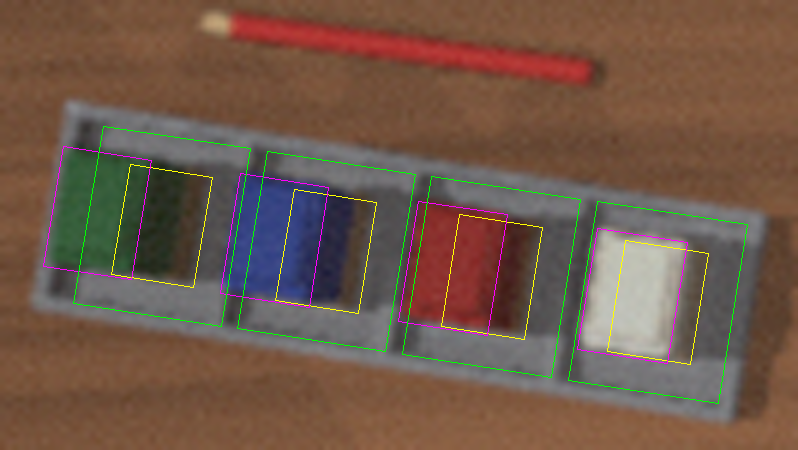

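View pics/f_side.png

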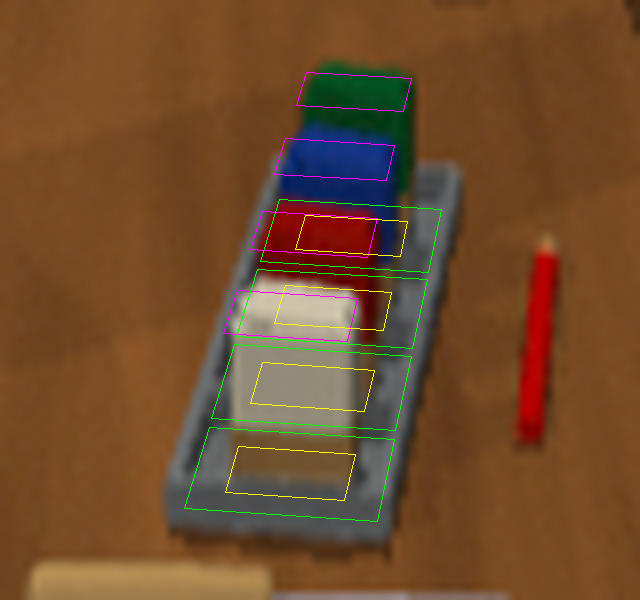

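All four bars are upright, sit within about 3 mm of the compartment centres, and are in the right order. The arm is clear, so I'm handing in.

```bash
python3 - <<'E'
from mv import *
workorder.job_done(); st("done")
E
```

```text
the job is handed in; nothing more can be done
the job is handed in; nothing more can be done
```

All four bars now stand in the bench rack in reverse order, and the job is handed in. The tray read white, red, blue, green from the left, and the rack now reads green, blue, red, white.

- **Handling:** each bar was gripped across its 40 mm side at 40 N, with a measured width of 39–40 mm. Each was lowered slowly until about 5 N of contact, and all four touched down at the same height, the one expected for the compartment floor. The last bar was placed about 35 s into the 115 s allowed.
- **Final position:** overlays on the last top and side pictures show every bar upright in its own compartment, roughly 2–3 mm left of centre, with the arm parked clear. That is well inside the 12 mm of room on each side.
- **What disagreed:**
  - **Before the moves:** the two cameras differed by about 2 mm on the bar positions.
  - **After the moves:** with the arm blocking part of the side view, the network missed red and green there and put blue at a wrong spot. The top view found all four in the right order, and I checked the side view by eye once the arm was clear.

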